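# Spent battery through the drop flap

### The job

A spent 9-volt block battery lies in the receiving pan on top of the blue collection box. Push the box's sprung flap down with one finger and, keeping it open, push the battery gently over the pan's edge with the other finger so that it drops into the box; then let the flap close. Only push: do not pinch or lift the battery, and leave the other things on the bench where they are.

Things in the scene. Friction and masses are not known exactly. Their poses are not given: they have to be found in the camera images.
- drop_box: Blue sheet-steel battery-collection box, fixed, 170 (its x) x 310 (its y) x 160 mm tall; origin: centre of its underside on the bench, z up, y from pan to flap. Flat top at z = 160 mm: pan from y = -155 to +25 mm, then the flap opening to y = +145 mm (130 mm wide, 20 mm strips beside it), then a 10 mm strip. Hollow, also under the pan; inner floor at z = 9 mm.
- pan_edge (a point): Middle of the pan's edge over which the battery must go: box x = 0, y = +25, z = 160 mm, level with the pan floor; axes as the box's. A rim 12 mm high and 3 mm thick stands on top along both long sides of the box (outer faces at x = -85 and +85 mm) and at the pan's end (y = -155 mm); none at the hinge end, none between pan and flap.
- flap_lip (a point): Middle of the flap's free edge (black rubber strip), on its upper face; moves with the flap. The flap is an steel plate 127 mm wide, 118 mm from hinge to free edge, 2 mm thick; shut, it is flush with the pan and its free edge is 2 mm from the pan's edge.
- flap (a joint): Flap angle in rad: 0 = shut, grows as the free edge swings down into the box; stop at 1.45. The hinge runs along the box's x at y = +145, z = 160 mm, on the side away from the pan. A spring shuts it: about 1.5 N at the free edge starts it; closing torque 0.17 N m shut, about 0.3 N m at 1 rad. The battery's weight alone does not open it.
- battery_center (a point): Centre of the spent battery: red block with a grey band and two steel snap terminals at its +x end, 47 mm along its x, 26 mm along its y, 17 mm along its z, about 46 g. It lies flat in the pan, its long side within about 25 degrees of the box's x; centre 8.5 mm above the pan floor.
- parts_drawer: Bystander: clear plastic parts drawer with brass fittings, 140 x 85 x 50 mm, on the bench. Origin under its centre.
- screw_jar: Bystander: glass jar with a yellow cap, 60 mm diameter, 85 mm tall, on the bench. Origin under its centre.
- screwdriver: Bystander: screwdriver with a green handle, about 200 mm long, lying on the bench.
- cell_tester: Bystander: grey battery tester, 62 x 115 x 26 mm, lying on the bench. Origin under its centre.
There are look-alikes about, which are no part of the job. What is shaped like the part that bears battery_center but purple is not meant.

How it is judged (in metres and radians):
On the way, in this order (a step that is already met when the one before it is completed fails the run):
1. a finger holds the flap down (at least 0.2 rad, wide enough for the battery) while the battery still lies in the pan (value of joint flap above 0.2 rad and contact force between the fingers and flap above 0.3 N and y of battery_center in the frame of pan_edge below -0.004 m), for 0.1 s.
2. with the flap still held open by one finger, the other pushes the battery's centre past the pan's edge (value of joint flap above 0.2 rad and contact force between the fingers and flap above 0.3 N and contact force between the fingers and battery above 0.02 N and y of battery_center in the frame of pan_edge above -0.002 m).
3. the battery drops below the flap opening while a finger still holds the flap (contact force between the fingers and flap above 0.3 N and z of battery_center in the frame of pan_edge below -0.02 m).
At the end, for the whole second after the job is handed in: The battery rests inside the box near its floor (centre under 60 mm above the bench), the flap is shut (under 0.05 rad), and the four bystanders are within 20 mm of where they stood (z of battery_center in the frame of drop_box between 0 and 0.06 m and x of battery_center in the frame of drop_box between -0.082 and 0.082 m and y of battery_center in the frame of drop_box between -0.152 and 0.152 m and linear speed of battery below 0.02 m/s and value of joint flap below 0.05 rad and distance of each of parts_drawer, screw_jar, screwdriver, cell_tester from where it was at the start of the episode below 0.02 m); the robot touches nothing.
It fails at once if the battery is lifted (its centre more than 35 mm above the pan floor) (z of battery_center in the frame of pan_edge above 0.035 m).
It fails at once if the battery is pinched or pressed hard by the fingers (over 15 N) (contact force between the fingers and battery above 15 N).
It fails at once if a bystander is moved by more than 20 mm (distance of any of parts_drawer, screw_jar, screwdriver, cell_tester from where it was at the start of the episode above 0.02 m).
It also fails if it takes over 45 s, if anything falls off the work surface, if the arm or the gripper's body presses on something with over 40 N, if the wrist force passes 120 N, or if a joint passes its speed limit or range.

### The arm

A 6-joint arm with a two-finger parallel gripper is mounted at the origin on the work surface. World frame = base frame: x ahead of the robot, y to its left, z up, the work surface at z = 0. Lengths are in mm, angles in rad, forces in N, time in s.
With the tool pointing down it reaches from about 350 to 975 mm from the base axis. Payload 7.1 kg.
Tool frame: the origin (TCP) lies on the centre line of the jaws, within the pads' length; the fingertips stand 8 mm ahead of it and the grasp point (between the pads) lies 11 mm behind it; z points along the fingers, x is the direction in which the jaws open and shut, and the axes are right-handed (so a half turn about z gives the same grasp; the last joint's range is limited). The gripper opens to 88 mm and grips with 3 to 60 N. Pads are 20 mm wide; open, the fingers measure 115 mm over their backs; the gripper's body (75 mm by 178 mm) begins 61 mm behind the grasp point.
Start: joints at [1.195, 0.423, 1.63, -0, 1.089, -0.019], TCP at [218.266, 585.632, 230.675] pointing down, gripper open.
Joint ranges: [-3, 3], [-0.9, 2.11], [0.09, 2.58], [-1.31, 4.45], [0.11, 2.69], [-2.54, 2.54]. Speed limits (rad/s): [2.39, 2.39, 3.01, 3.14, 3.14, 3.14].

### API

Orientations are given as a rotation vector (axis times angle).
In Python, from workcell import ctrl gives the robot as it stands.
- The arm moves only by the shell command python3 -m handwheel 'ROWS'. ROWS is JSON, a list of rows, each a list of 3 entries, a list of its own where there are three numbers: the turn, a rotation vector about the tool's x, y, z in rad, then the shift along the tool's x, y, z in mm, then the opening, from 0 (shut) to 1 (fully open). In form: [[[ax, ay, az], [tx, ty, tz], jaw], ...]. A call has exactly 10 rows; each row shifts and turns the pose as measured when the row begins, along the tool's axes as they then stand; what a row does not reach is not made up. A row lasts 1/12 s, in which the tool goes at most 41.7 mm and 7.16 degrees, less where a joint would pass 70% of its speed; a pose out of reach is approached as far as the arm can. A call with a gripper value outside its range is refused whole. The fingers move at their own pace and stop on an object; the grip force is fixed at half the most. Time passes only in rows, so rows that do not move let the fingers close, or fill a call up. It gives the time, the measured TCP pose, the force and the opening at its end, in the units of the state.
- ctrl.get_obs(): the state, without advancing time (a new reading comes with each control period).
- ctrl.get_image(name): name is "scene" or "side" or "wrist"; returns a dict with "pixels" (480x640x3 uint8, red, green, blue), "camera_matrix" (3x3 intrinsics, pixels), "rvec" (rotation vector, rad) and "tvec" (3), from world to camera coordinates, as OpenCV has them. Camera axes: x right, y down, z forward; pixel columns grow to the right and rows downward; lengths in mm; the calibration is good to about 2 mm. A picture is of the moment at which its call begins. There is no depth.
- ctrl.close_job(): hands the job in, once; it reports no verdict.
Trained networks look in a picture, given as the dict that the camera call returned (one of the last four; its "shot" number tells which), for a name from the list of things; names that differ only in an ending like _2 or _b are one class to them, and where a whole thing is asked for, a point or a joint stands for the part that bears it (a point fixed in the world has none). Each returns a list of dicts, best first, with "score" (0 to 1); they miss things now and then, are a little off and sometimes report something else, mostly with a low value. They report only what shows in the picture. A call takes as long as a camera call. They do not tell look-alikes from the thing itself.
- ctrl.look_for(picture, query): "position" ([x, y, z] in mm, in the coordinates of the camera as it stood for that picture, good to about 4 mm: the middle of the surface that is visible of it).
- ctrl.spot_point(picture, query): "position" ([x, y, z] in mm, in the coordinates of the camera as it stood for that picture, good to about 4 mm: a listed point, or the origin of a listed thing).
The state is a dict: "t": time; "qpos": joint angles; "qvel": joint speeds; "joint_torque": joint torques, N m; "ee_pos": TCP position; "orientation": TCP orientation; "ft_force": force on the tool from outside, world axes, zero at the start; "moment": the same for the moment, N m; "width": finger opening in mm.
Only numpy, scipy, OpenCV 4.12 (cv2) and the standard library are available. Lean on these libraries where they do the work, as an engineer would, in place of code of your own. Each camera call takes 0.05 s, during which the arm holds its last target.

## Working session

There is one attempt and no reset: what is moved stays moved. The work goes in short steps, Python scripts to look and compute and a shell command to move; the robot and the scene stay as the last step left them, time stands still between calls to the robot, and variables do not carry over. Pictures are saved under pics/ and viewed, and the job is handed in when it is done.

```bash
ls; mkdir -p pics; cat > h.py <<'E'
import numpy as np, cv2
from workcell import ctrl
def save(im,name): cv2.imwrite('pics/'+name,cv2.cvtColor(im['pixels'],cv2.COLOR_RGB2BGR))
def c2w(im,p):
    R=cv2.Rodrigues(np.array(im['rvec'],float))[0]; return R.T@(np.array(p,float)-np.array(im['tvec'],float).ravel())
def w2p(im,P):
    return cv2.projectPoints(np.array(P,float).reshape(-1,1,3),np.array(im['rvec'],float),np.array(im['tvec'],float),np.array(im['camera_matrix'],float),None)[0].reshape(-1,2)
def ray(im,u,v,z):
    R=cv2.Rodrigues(np.array(im['rvec'],float))[0]; t=np.array(im['tvec'],float).ravel()
    C=-R.T@t; d=R.T@np.linalg.inv(np.array(im['camera_matrix'],float))@np.array([u,v,1.])
    return C+d*(z-C[2])/d[2]
E
python3 - <<'E'
from h import *
np.set_printoptions(precision=1,suppress=True)
print(ctrl.get_obs())
for n in ['scene','side','wrist']:
    im=ctrl.get_image(n); save(im,n+'0.png')
    for q in ['drop_box','pan_edge','flap_lip','battery_center']:
        print(n,q,[(round(r['score'],2),c2w(im,r['position'])) for r in ctrl.spot_point(im,q)])
E
```

```text
pics
{'t': 0.0, 'qpos': array([ 1.2,  0.4,  1.6,  0. ,  1.1, -0. ]), 'qvel': array([-0.,  0., -0.,  0.,  0.,  0.]), 'joint_torque': array([  0. , -54.5, -27.4,   0.1,   0. ,  -0. ]), 'ee_pos': array([218.1, 585.1, 229.9]), 'orientation': array([ 2.6,  1.8, -0. ]), 'ft_force': array([ 0.7, -0.4, -0. ]), 'moment': array([ 0., -0., -0.]), 'width': 87.62228558019858}
scene drop_box []
scene pan_edge [(0.57, array([541.9, -42.9, 155.5]))]
scene flap_lip [(0.72, array([542.5, -39.5, 155.6]))]
scene battery_center [(0.97, array([ 563.2, -110.2,  166.3])), (0.76, array([ 573.1, -318.6,    6.7])), (0.62, array([470.8, 181.8,  -3. ]))]
side drop_box [(0.71, array([554.4, -69.3,  -0.2]))]
side pan_edge [(0.81, array([543.3, -42.8, 158.6]))]
side flap_lip [(0.84, array([545.8, -46.8, 157.9]))]
side battery_center [(0.83, array([ 562.5, -115.8,  167.7])), (0.77, array([ 572.9, -321.1,    4.7])), (0.62, array([ 785.7, -225.7,    8.7]))]
wrist drop_box []
wrist pan_edge []
wrist flap_lip []
wrist battery_center []
```

View pics/scene0.png

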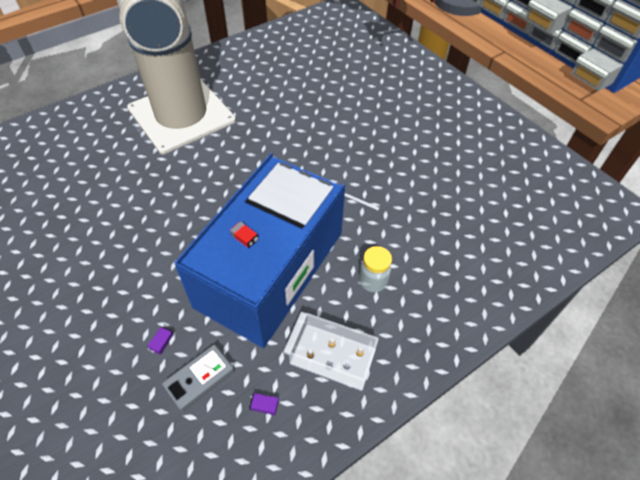

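View pics/side0.png

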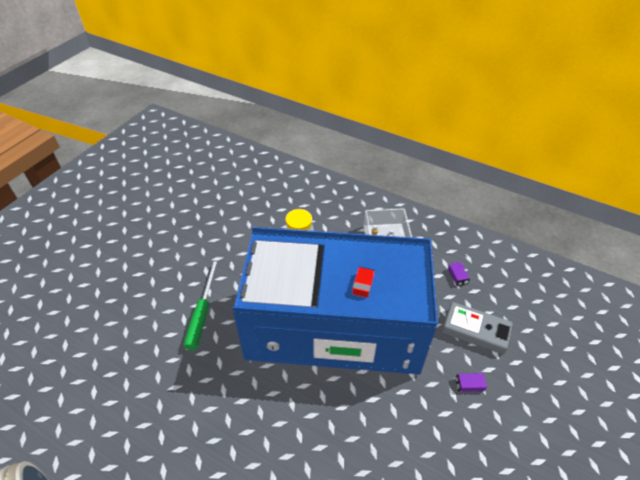

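```bash
python3 - <<'E'
import cv2
a=cv2.imread('pics/scene0.png')[140:350,160:370]; cv2.imwrite('pics/sc.png',cv2.resize(a,(588,588),interpolation=cv2.INTER_CUBIC)[:, :])
a=cv2.imread('pics/side0.png')[210:380,225:450]; cv2.imwrite('pics/si.png',cv2.resize(a,None,fx=3.5,fy=3.5,interpolation=cv2.INTER_CUBIC))
E
```

```text
(no output)
```

View pics/sc.png

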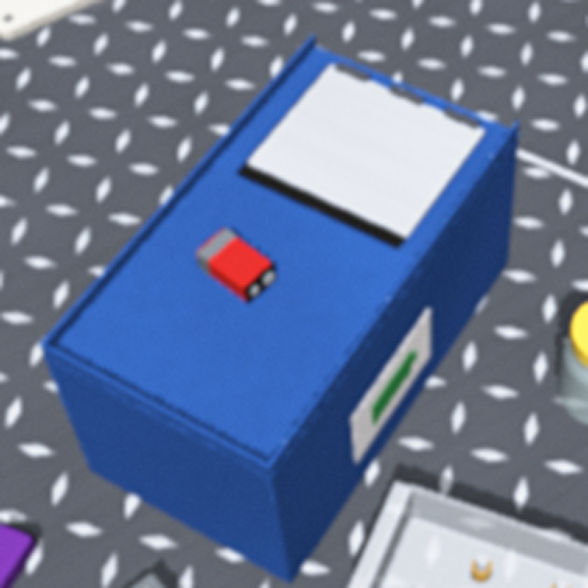

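View pics/si.png

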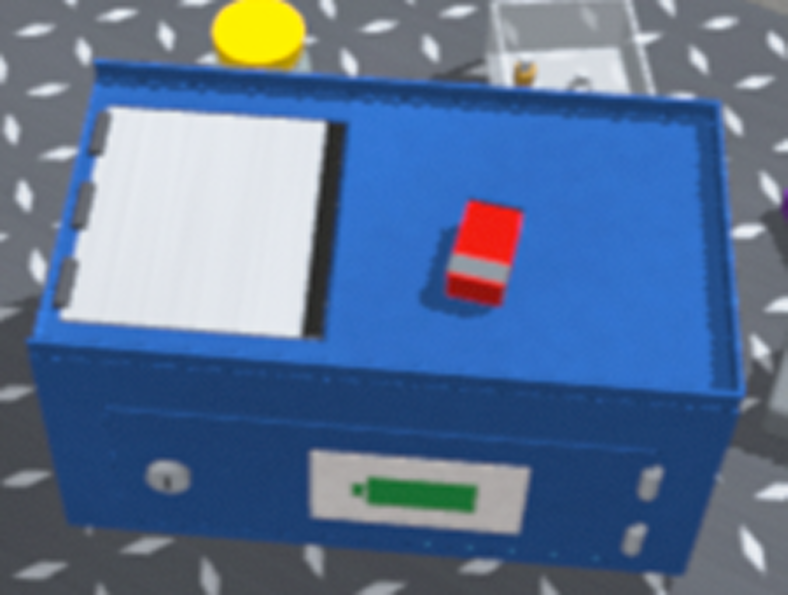

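```bash
cat > fit.py <<'E'
from h import *
from scipy.optimize import least_squares
np.set_printoptions(precision=2,suppress=True)
S=ctrl.get_image('scene'); D=ctrl.get_image('side')
h,b=172,0
side=[(95,62,85,155,h),(720,102,85,-155,h),(742,395,-85,-155,h),(32,345,-85,155,h),(70,525,-85,155,0),(690,573,-85,-155,0),(346,123,63.5,27,160),(324,338,-63.5,27,160)]
sc=[(312,40,-85,155,h),(517,127,85,155,h),(45,347,-85,-155,h),(272,465,85,-155,h),(292,578,85,-155,0),(92,468,-85,-155,0),(241,170,-63.5,27,160),(402,245,63.5,27,160)]
def W(p,q):
    x,y,a=p; c,s=np.cos(a),np.sin(a); q=np.array(q,float)
    return np.c_[x+c*q[:,0]-s*q[:,1], y+s*q[:,0]+c*q[:,1], q[:,2]]
def res(p,use=(0,1)):
    o=[]
    if 0 in use: o.append(w2p(S,W(p,[r[2:] for r in sc]))-np.array([(160+u/2.8,140+v/2.8) for u,v,*_ in sc]))
    if 1 in use: o.append(w2p(D,W(p,[r[2:] for r in side]))-np.array([(225+u/3.5,210+v/3.5) for u,v,*_ in side]))
    return np.concatenate(o).ravel()
for use in [(0,),(1,),(0,1)]:
    f=least_squares(res,[554,-69,0.3],args=(use,)); print(use,f.x,np.sqrt(np.mean(f.fun**2)))
print(f.fun.reshape(-1,2))
p=f.x; np.save('box.npy',p)
def tobox(P):
    d=np.array(P)[:2]-p[:2]; c,s=np.cos(p[2]),np.sin(p[2]); return np.array([c*d[0]+s*d[1],-s*d[0]+c*d[1]])
for n,im,k,o,pts in [('side',D,3.5,(225,210),[(468,200),(523,207),(506,282),(449,275)]),('scene',S,2.8,(160,140),[(225,230),(275,265),(247,288),(198,250)])]:
    for u,v in pts: print(n,tobox(ray(im,o[0]+u/k,o[1]+v/k,177)))
print('det',tobox((563,-110)),tobox((562.5,-116)))
E
python3 fit.py
```

```text
(0,) [557.2  -64.36   0.44] 1.6826724278465128
(1,) [554.44 -67.43   0.44] 1.142621105977797
(0, 1) [555.8  -65.94   0.44] 1.6305441681342547
[[-0.82 -3.33]
 [ 0.46 -3.34]
 [-2.81 -1.53]
 [-1.05  0.46]
 [-0.12  3.09]
 [-0.3   2.25]
 [-1.7   0.2 ]
 [-1.68 -0.08]
 [-0.58 -2.17]
 [ 0.04 -2.48]
 [ 1.34 -1.36]
 [-1.69 -1.91]
 [-0.09  0.8 ]
 [-2.03  0.84]
 [-0.24 -1.19]
 [-0.15 -1.26]]
side [  4.04 -34.01]
side [  2.07 -59.24]
side [-40.85 -52.1 ]
side [-39.17 -26.85]
scene [-31.98 -28.78]
scene [ 11.3  -36.09]
scene [  5.92 -59.66]
scene [-37.77 -50.61]
det [-12.29 -42.92] [-15.3  -48.14]
```

```bash
cat > tgt.py <<'E'
from h import *
from scipy.spatial.transform import Rotation as Ro
import sys
np.set_printoptions(precision=3,suppress=True)
p=np.array([555.3,-66.2,0.44])
try: p=np.load('boxfinal.npy')
except Exception: pass
c,s=np.cos(p[2]),np.sin(p[2])
Bw=np.array([[c,-s,0],[s,c,0],[0,0,1.]])
def b2w(q): return Bw@np.array(q,float)+np.r_[p[:2],0]
def w2b(P): return Bw.T@(np.array(P,float)-np.r_[p[:2],0])
def Rtgt(phi=0):
    # tool x = -box y (and up by phi), tool z down
    x=Bw@np.array([0,-np.cos(phi),np.sin(phi)]); z=Bw@np.array([0,-np.sin(phi),-np.cos(phi)])
    return np.c_[x,np.cross(z,x),z]
def state():
    o=ctrl.get_obs(); R=Ro.from_rotvec(o['orientation']).as_matrix(); P=np.array(o['ee_pos'])
    b=w2b(P); 
    print('t',round(o['t'],2),'ee',P,'box',b,'w',round(o['width'],1),'F(box)',Bw.T@o['ft_force'],'q',o['qpos'])
    xb=Bw.T@R
    print('tool axes in box cols\n',xb)
    w=o['width']/2
    for n,sg in (('A(flap)',-1),('B(batt)',1)):
        print(n,'inner tip',w2b(P+R@[sg*w,0,8]),'outer',w2b(P+R@[sg*(w+13.5),0,8]))
    return o,R,P
def delta(tb,phi=0):
    o,R,P=state(); 
    print('turn(tool)',Ro.from_matrix(R.T@Rtgt(phi)).as_rotvec(),'shift(tool)',R.T@(b2w(tb)-P))
E
python3 -c "
from tgt import *
delta([-17,-22,245])"
```

```text
t 0.85 ee [218.283 585.634 230.714] box [-27.275 733.297 230.714] w 88.0 F(box) [-0.088 -0.43   0.377] q [ 1.195  0.423  1.63  -0.     1.089 -0.019]
tool axes in box cols
 [[ 0.715  0.699  0.   ]
 [ 0.699 -0.715  0.   ]
 [ 0.     0.    -1.   ]]
A(flap) inner tip [-58.731 702.551 222.711] outer [-68.385 693.114 222.711]
B(batt) inner tip [  4.182 764.044 222.716] outer [ 13.836 773.48  222.717]
turn(tool) [-0.    -0.     2.345] shift(tool) [-520.598  547.318  -14.302]
```

```bash
python3 -m handwheel '[[[0,0,0],[-27.4,28.8,-1],1],[[0,0,0],[-27.4,28.8,-1],1],[[0,0,0],[-27.4,28.8,-1],1],[[0,0,0],[-27.4,28.8,-1],1],[[0,0,0],[-27.4,28.8,-1],1],[[0,0,0],[-27.4,28.8,-1],1],[[0,0,0],[-27.4,28.8,-1],1],[[0,0,0],[-27.4,28.8,-1],1],[[0,0,0],[-27.4,28.8,-1],1],[[0,0,0],[-27.4,28.8,-1],1]]'; python3 -c "
from tgt import *
delta([-17,-22,245])"
```

```text
t: 1.68
ee_pos: [396.6, 221.7, 240.5]
orientation: [-2.566, -1.806, -0.011]
ft_force: [2.0, 0.3, -0.5]
width: 88.1
t 1.68 ee [396.621 221.747 240.547] box [-20.917 328.108 240.547] w 88.1 F(box) [ 1.892 -0.589 -0.543] q [ 0.481  0.153  1.988  0.005  0.995 -0.748]
tool axes in box cols
 [[ 0.706  0.708  0.006]
 [ 0.708 -0.706  0.004]
 [ 0.007  0.001 -1.   ]]
A(flap) inner tip [-51.977 296.953 232.221] outer [-61.511 287.396 232.122]
B(batt) inner tip [ 10.242 359.33  232.873] outer [ 19.776 368.888 232.973]
turn(tool) [-0.008 -0.005  2.357] shift(tool) [-245.07   250.033   -5.91 ]
```

```bash
python3 -m handwheel '[[[0,0,0],[-28,28.6,-1],1],[[0,0,0],[-28,28.6,-1],1],[[0,0,0],[-28,28.6,-1],1],[[0,0,0],[-28,28.6,-1],1],[[0,0,0],[-28,28.6,-1],1],[[0,0,0],[-28,28.6,-1],1],[[0,0,0],[-28,28.6,-1],1],[[0,0,0],[-28,28.6,-1],1],[[0,0,0],[-14,14,0],1],[[0,0,0.12],[0,0,0],1]]'
python3 -m handwheel '[[[0,0,0.12],[0,0,0],1],[[0,0,0.12],[0,0,0],1],[[0,0,0.12],[0,0,0],1],[[0,0,0.12],[0,0,0],1],[[0,0,0.12],[0,0,0],1],[[0,0,0.12],[0,0,0],1],[[0,0,0.12],[0,0,0],1],[[0,0,0.12],[0,0,0],1],[[0,0,0.12],[0,0,0],1],[[0,0,0.12],[0,0,0],1]]'
python3 -c "
from tgt import *
delta([-17,-22,245])"
```

```text
t: 2.52
ee_pos: [551.5, -105.3, 251.1]
orientation: [2.674, 1.643, 0.023]
ft_force: [0.1, 0.6, -0.6]
width: 87.4
t: 3.35
ee_pos: [552.4, -109.7, 251.1]
orientation: [-3.127, 0.234, -0.023]
ft_force: [-0.1, -0.3, 0.3]
width: 88.1
t 3.35 ee [ 552.428 -109.7    251.148] box [-21.127 -38.133 251.148] w 88.1 F(box) [-0.204 -0.261  0.3  ] q [-0.222  0.303  1.759  0.009  1.066 -0.076]
tool axes in box cols
 [[ 0.831 -0.556  0.016]
 [-0.556 -0.831 -0.002]
 [ 0.014 -0.007 -1.   ]]
A(flap) inner tip [-57.625 -13.647 242.53 ] outer [-68.844  -6.141 242.34 ]
B(batt) inner tip [ 15.621 -62.649 243.768] outer [ 26.84  -70.155 243.957]
turn(tool) [-0.013 -0.009  0.981] shift(tool) [ -5.626 -15.66    6.181]
```

```bash
python3 -m handwheel '[[[0,0,0.12],[0,0,0],1],[[0,0,0.12],[0,0,0],1],[[0,0,0.12],[0,0,0],1],[[0,0,0.12],[0,0,0],1],[[0,0,0.12],[0,0,0],1],[[0,0,0.12],[0,0,0],1],[[0,0,0.12],[0,0,0],1],[[0,0,0.12],[0,0,0],1],[[0,0,0],[-16,-4,2],1],[[0,0,0],[0,0,0],1]]'
python3 -c "
from tgt import *
delta([-17,-22,245])
im=ctrl.get_image('wrist'); save(im,'w1.png')
for q in ['pan_edge','flap_lip','battery_center','drop_box']:
    print(q,[(round(r['score'],2),c2w(im,r['position']),w2b(c2w(im,r['position']))) for r in ctrl.spot_point(im,q)])
"
```

```text
t: 4.18
ee_pos: [549.7, -93.6, 249.9]
orientation: [-2.619, 1.712, -0.017]
ft_force: [0.2, 0.1, -0.7]
width: 88.1
t 4.18 ee [549.714 -93.58  249.864] box [-16.716 -22.393 249.864] w 88.1 F(box) [ 0.24  -0.016 -0.714] q [-0.194  0.295  1.773  0.009  1.058  0.959]
tool axes in box cols
 [[-0.027 -0.999  0.017]
 [-1.     0.027 -0.003]
 [ 0.002 -0.017 -1.   ]]
A(flap) inner tip [-15.39   21.607 241.765] outer [-15.024  35.102 241.734]
B(batt) inner tip [-17.774 -66.436 241.966] outer [-18.139 -79.931 241.996]
turn(tool) [-0.017 -0.003 -0.027] shift(tool) [-0.396  0.376  4.858]
pan_edge [(0.83, array([542.927, -44.099, 157.313]), array([ -1.781,  25.266, 157.313]))]
flap_lip [(0.92, array([541.05 , -41.203, 159.105]), array([ -2.246,  28.686, 159.105]))]
battery_center [(0.76, array([ 572.357, -317.953,    8.591]), array([ -91.799, -235.039,    8.591])), (0.66, array([ 559.551, -111.588,  165.516]), array([-15.487, -42.875, 165.516])), (0.59, array([ 782.626, -231.174,    7.411]), array([ 135.404, -246.087,    7.411]))]
drop_box []
```

View pics/w1.png

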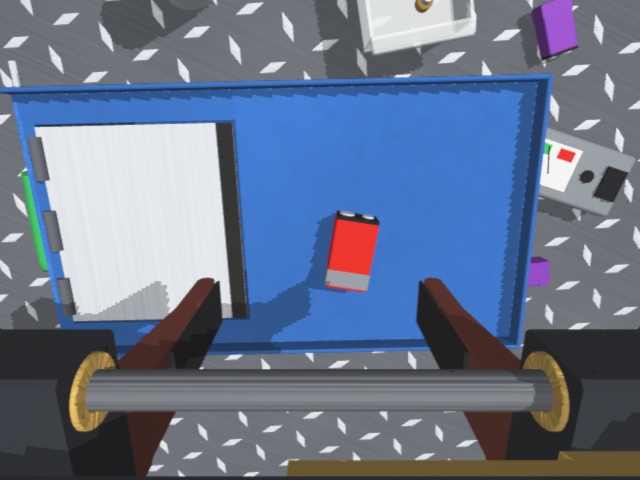

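```bash
python3 -c "
from tgt import *
im=ctrl.get_image('wrist')
for n,u,v,z in [('lip+x',235,121,160),('lip-x',248,319,160),('rim out +x pan',551,75,172),('rim out +x hinge',0,94,172),('rim -x pan',520,347,172),('hinge f +x',37,127,160),('hinge f -x',77,321,160),('b',338,211,177),('b',380,218,177),('b',367,290,177),('b',326,285,177)]:
    P=ray(im,u,v,z); print(n,P,w2b(P))
"
```

```text
lip+x [603.193 -17.968 160.   ] [ 63.876  23.238 160.   ]
lip-x [486.29  -71.356 160.   ] [-64.633  24.729 160.   ]
rim out +x pan [ 696.594 -170.699  172.   ] [  83.326 -154.728  172.   ]
rim out +x hinge [564.932 103.563 172.   ] [ 81.023 149.491 172.   ]
rim -x pan [ 545.576 -242.518  172.   ] [ -83.898 -155.382  172.   ]
hinge f +x [552.654  88.314 160.   ] [ 63.42  140.923 160.   ]
hinge f -x [438.637  33.957 160.   ] [-62.89  140.308 160.   ]
b [581.029 -94.213 177.   ] [ 11.346 -36.303 177.   ]
b [ 587.158 -118.586  177.   ] [  6.51  -60.966 177.   ]
b [ 543.079 -131.184  177.   ] [-38.736 -53.589 177.   ]
b [ 535.931 -106.622  177.   ] [-34.741 -28.322 177.   ]
```

```bash
python3 -m handwheel '[[[-0.017,0,-0.027],[0,-2.5,0],1],[[0,0,0],[0,0,15],1],[[0,0,0],[0,0,15],1],[[0,0,0],[0,0,15],1],[[0,0,0],[0,0,15],1],[[0,0,0],[0,0,8],1],[[0,0,0],[0,0,0],1],[[0,0,0],[0,0,0],1],[[0,0,0],[0,0,0],1],[[0,0,0],[0,0,0],1]]'
python3 -c "
from tgt import *
delta([-14,-22,174])
im=ctrl.get_image('side'); save(im,'s2.png')
im=ctrl.get_image('wrist'); save(im,'w2.png')
"
```

```text
t: 5.32
ee_pos: [557.3, -96.8, 182.5]
orientation: [2.658, -1.666, 0.01]
ft_force: [0.5, -0.3, 0.7]
width: 88.1
t 5.32 ee [557.332 -96.822 182.483] box [-11.204 -28.571 182.483] w 88.1 F(box) [ 0.363 -0.453  0.743] q [-0.189  0.397  1.802 -0.008  0.939  0.936]
tool axes in box cols
 [[ 0.011 -1.    -0.001]
 [-1.    -0.011 -0.008]
 [ 0.008  0.001 -1.   ]]
A(flap) inner tip [-11.684  15.405 174.14 ] outer [-11.829  28.904 174.035]
B(batt) inner tip [-10.737 -72.671 174.826] outer [-10.592 -86.17  174.931]
turn(tool) [ 0.001 -0.008  0.011] shift(tool) [-6.666  2.718  8.433]
```

View pics/w2.png

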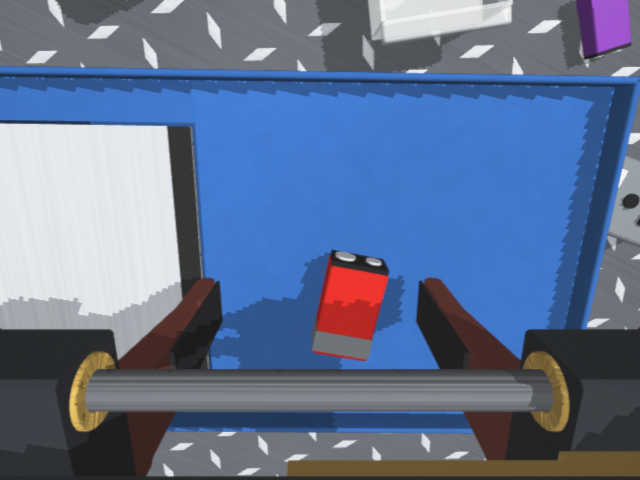

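View pics/s2.png

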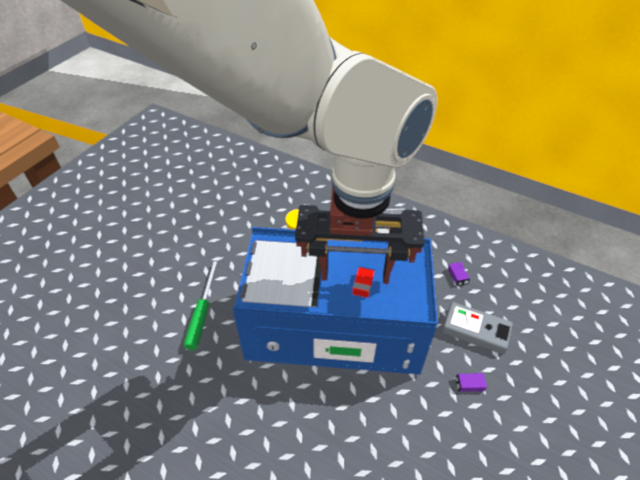

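```bash
python3 -m handwheel '[[[0,-0.008,0.011],[0,1,2],1],[[0,0,0],[0,1,4],1],[[0,0,0],[-1,0.7,2],1],[[0,0,0],[-4,0,0],1],[[0,0,0],[-5,0,0],1],[[0,0,0],[-5,0,0],1],[[0,0,0],[-5,0,0],1],[[0,0,0],[-5,0,0],1],[[0,0,0],[-3,0,0],1],[[0,0,0],[0,0,0],1]]'
python3 -c "
from tgt import *
delta([-14,28,174])
im=ctrl.get_image('wrist'); save(im,'w3.png')
"
```

```text
t: 6.25
ee_pos: [541.9, -70.0, 175.4]
orientation: [-2.651, 1.684, -0.002]
ft_force: [-0.5, -0.3, 0.1]
width: 88.1
t 6.25 ee [541.893 -70.006 175.413] box [-13.751   2.268 175.413] w 88.1 F(box) [-0.559 -0.048  0.061] q [-0.15   0.381  1.848  0.     0.911  0.982]
tool axes in box cols
 [[-0.001 -1.     0.002]
 [-1.     0.001 -0.001]
 [ 0.001 -0.002 -1.   ]]
A(flap) inner tip [-13.679  46.287 167.379] outer [-13.661  59.787 167.368]
B(batt) inner tip [-13.797 -41.765 167.448] outer [-13.815 -55.265 167.458]
turn(tool) [-0.002 -0.001 -0.001] shift(tool) [-25.733   0.286   1.393]
```

View pics/w3.png

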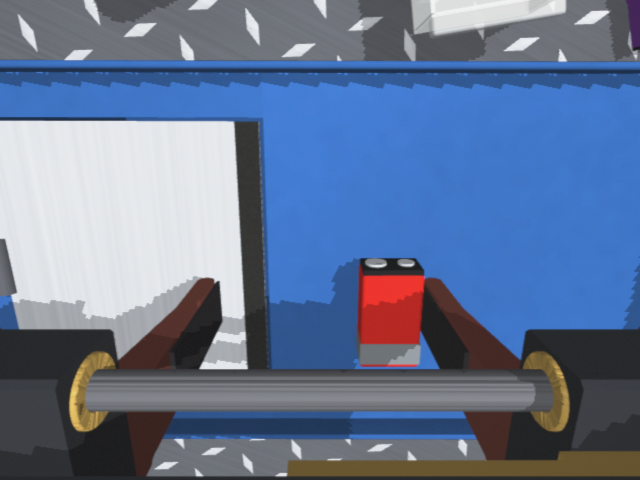

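```bash
python3 -m handwheel '[[[0,0,0],[-5,0,0],1],[[0,0,0],[-5,0,0],1],[[0,0,0],[-5,0,0],1],[[0,0,0],[-5,0,0],1],[[0,0,0],[-3,0,0.5],1],[[0,0,0],[0,0,0],1],[[0,0.11,0],[-0.6,0,4.9],1],[[0,0.11,0],[-0.6,0,4.9],1],[[0,0,0],[0,0,0],1],[[0,0,0],[0,0,0],1]]'
python3 -c "
from tgt import *
delta([-14,28,174],0.22)
im=ctrl.get_image('side'); save(im,'s4.png')
im=ctrl.get_image('wrist'); save(im,'w4.png')
"
```

```text
t: 7.13
ee_pos: [533.4, -47.2, 166.6]
orientation: [2.54, -1.615, 0.299]
ft_force: [0.8, -2.0, 1.3]
width: 87.7
t 7.13 ee [533.371 -47.214 166.596] box [-11.753  26.518 166.596] w 87.7 F(box) [-0.16  -2.123  1.342] q [ 0.004  0.349  1.952 -0.301  0.759  1.348]
tool axes in box cols
 [[-0.003 -1.     0.007]
 [-0.974  0.001 -0.228]
 [ 0.228 -0.007 -0.974]]
A(flap) inner tip [-11.584  67.409 148.806] outer [-11.548  80.554 145.729]
B(batt) inner tip [-11.818 -18.02  168.807] outer [-11.853 -31.164 171.884]
turn(tool) [-0.007 -0.01  -0.003] shift(tool) [ 0.251  2.196 -7.561]
```

View pics/w4.png

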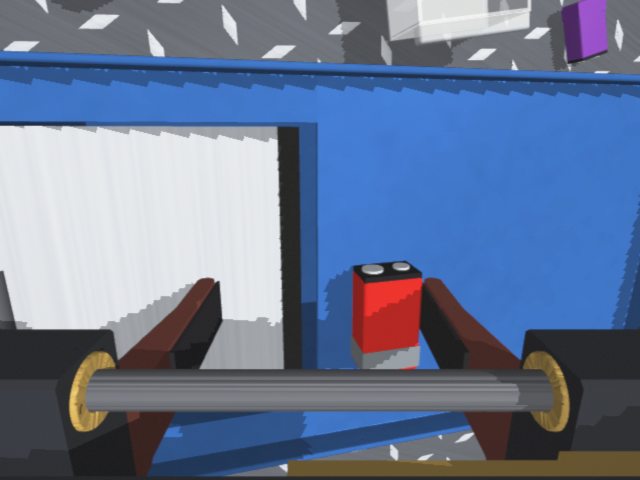

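View pics/s4.png

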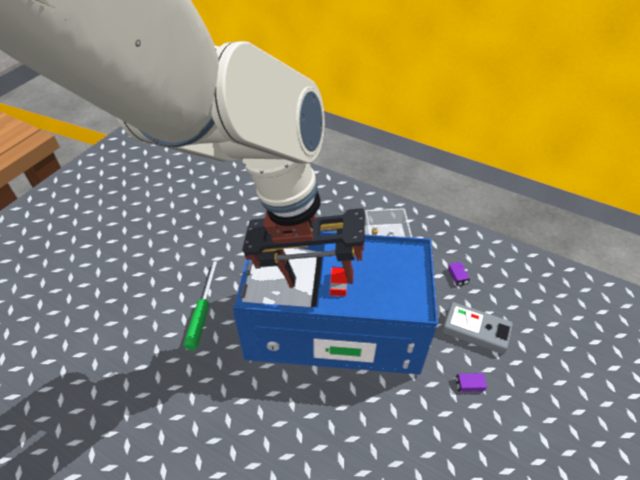

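```bash
python3 -m handwheel '[[[0,0.11,0],[-0.6,0.5,4.9],1],[[0,0.11,0],[-0.6,0.5,4.9],1],[[0,0,0],[0,0,0],1],[[0,0,0],[0,0,0],1],[[0,0,0],[0,0,0],1],[[0,0,0],[0,0,0],1],[[0,0,0],[0,0,0],1],[[0,0,0],[0,0,0],1],[[0,0,0],[0,0,0],1],[[0,0,0],[0,0,0],1]]'
python3 -c "
from tgt import *
delta([-14,28,174],0.44)
im=ctrl.get_image('wrist'); save(im,'w5.png')
im=ctrl.get_image('side'); save(im,'s5.png')
"
```

```text
t: 8.07
ee_pos: [537.1, -54.1, 161.0]
orientation: [2.415, -1.561, 0.522]
ft_force: [-0.1, 1.0, 3.5]
width: 88.0
t 8.07 ee [537.057 -54.076 160.952] box [-11.341  18.74  160.952] w 88.0 F(box) [0.387 0.966 3.462] q [ 0.092  0.37   1.997 -0.618  0.72   1.701]
tool axes in box cols
 [[-0.017 -1.     0.002]
 [-0.913  0.015 -0.407]
 [ 0.407 -0.009 -0.913]]
A(flap) inner tip [-10.554  55.669 135.719] outer [-10.318  67.996 130.221]
B(batt) inner tip [-12.091 -24.708 171.572] outer [-12.327 -37.035 177.07 ]
turn(tool) [-0.002  0.02  -0.017] shift(tool) [ -3.095   2.678 -15.695]
```

View pics/w5.png

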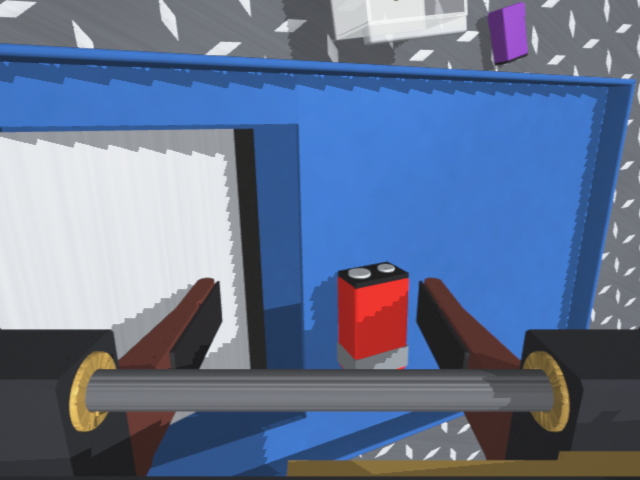

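View pics/s5.png

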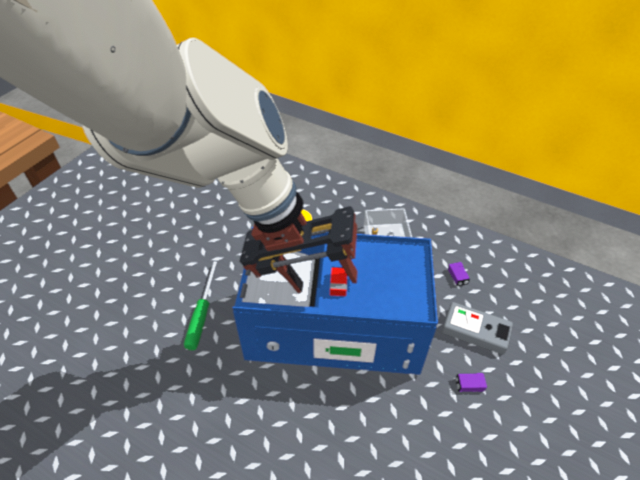

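```bash
python3 -m handwheel '[[[0,0.02,-0.017],[-1.6,1,3.7],1],[[0,0,0],[-1,0.5,1],1],[[0,0,0],[-3.7,0,-1.6],1],[[0,0,0],[-3.7,0,-1.6],1],[[0,0,0],[-3.7,0,-1.6],1],[[0,0,0],[-3.7,0,-1.6],1],[[0,0,0],[-3.7,0,-1.6],1],[[0,0,0],[-3.7,0,-1.6],1],[[0,0,0],[0,0,0],1],[[0,0,0],[0,0,0],1]]'
python3 -c "
from tgt import *
delta([-14,28,174],0.44)
im=ctrl.get_image('wrist'); save(im,'w6.png')
im=ctrl.get_image('side'); save(im,'s6.png')
"
```

```text
t: 9.0
ee_pos: [525.9, -30.9, 156.2]
orientation: [2.414, -1.53, 0.545]
ft_force: [0.9, -4.8, 1.0]
width: 87.7
t 9.0 ee [525.924 -30.945 156.185] box [-11.561  44.409 156.185] w 87.7 F(box) [-1.21  -4.7    1.034] q [ 0.155  0.372  2.022 -0.664  0.727  1.784]
tool axes in box cols
 [[ 0.    -1.     0.004]
 [-0.904 -0.002 -0.428]
 [ 0.428 -0.004 -0.904]]
A(flap) inner tip [-11.53   80.64  130.181] outer [-11.53   92.842 124.405]
B(batt) inner tip [-11.529   1.332 167.727] outer [-11.528 -10.87  173.503]
turn(tool) [-0.004 -0.002  0.   ] shift(tool) [22.454  2.403 -9.091]
```

View pics/w6.png

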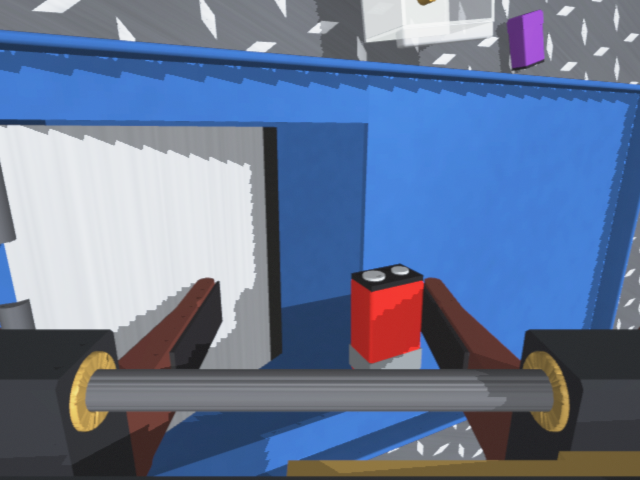

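```bash
python3 -m handwheel '[[[0,0,0],[-2.7,0,-1.3],1],[[0,0,0],[-2.7,0,-1.3],1],[[0,0,0],[-2.7,0,-1.3],1],[[0,0,0],[-2.7,0,-1.3],1],[[0,0,0],[-2.7,0,-1.3],1],[[0,0,0],[-2.7,0,-1.3],1],[[0,0,0],[-2.7,0,-1.3],1],[[0,0,0],[0,0,0],1],[[0,0,0],[0,0,0],1],[[0,0,0],[0,0,0],1]]'
python3 -c "
from tgt import *
delta([-14,28,174],0.44)
im=ctrl.get_image('wrist'); save(im,'w7.png')
im=ctrl.get_image('scene'); save(im,'c7.png')
"
```

```text
t: 9.93
ee_pos: [517.2, -12.2, 157.4]
orientation: [2.41, -1.53, 0.549]
ft_force: [3.0, -5.4, 1.7]
width: 87.7
t 9.93 ee [517.232 -12.203 157.401] box [-11.443  65.069 157.401] w 87.7 F(box) [ 0.37  -6.178  1.72 ] q [ 0.199  0.365  2.032 -0.664  0.745  1.827]
tool axes in box cols
 [[-0.001 -1.     0.003]
 [-0.902 -0.001 -0.431]
 [ 0.431 -0.003 -0.902]]
A(flap) inner tip [-11.378 101.196 131.266] outer [-11.366 113.376 125.444]
B(batt) inner tip [-11.454  22.041 169.101] outer [-11.465   9.861 174.923]
turn(tool) [-0.003 -0.006 -0.001] shift(tool) [40.605  2.525  1.002]
```

View pics/w7.png

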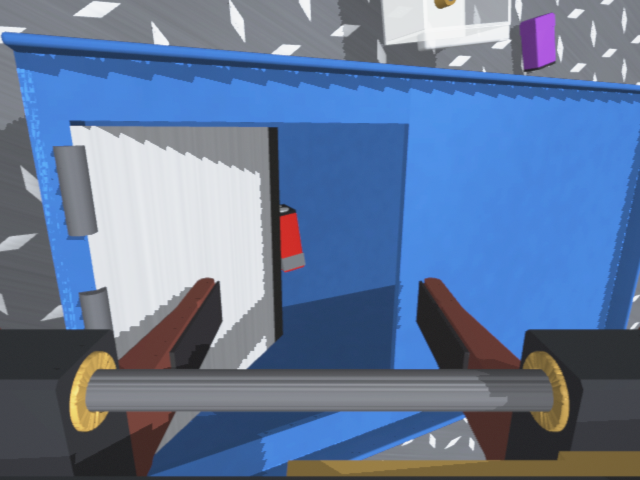

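The battery has dropped: the red block shows on the box floor at about (290, 240), beyond the flap lip. I'll lift straight up now.

```bash
python3 -m handwheel '[[[0,0,0],[1.7,0,-3.6],1],[[0,0,0],[3.4,0,-7.2],1],[[0,0,0],[3.4,0,-7.2],1],[[0,0,0],[3.4,0,-7.2],1],[[0,0,0],[3.4,0,-7.2],1],[[0,0,0],[4.3,0,-9],1],[[0,0,0],[6.5,0,-13.5],1],[[0,0,0],[8.6,0,-18],1],[[0,0,0],[8.6,0,-18],1],[[0,0,0],[0,0,0],1]]'
python3 -m handwheel '[[[0,0,0],[8.6,0,-18],1],[[0,0,0],[8.6,0,-18],1],[[0,0,0],[8.6,0,-18],1],[[0,0,0],[8.6,0,-18],1],[[0,0,0],[0,0,0],1],[[0,0,0],[0,0,0],1],[[0,0,0],[0,0,0],1],[[0,0,0],[0,0,0],1],[[0,0,0],[0,0,0],1],[[0,0,0],[0,0,0],1]]'
python3 -c "
from tgt import *
state()
im=ctrl.get_image('wrist'); save(im,'w8.png')
im=ctrl.get_image('scene'); save(im,'c8.png')
im=ctrl.get_image('side'); save(im,'s8.png')
import cv2
a=cv2.imread('pics/c8.png');b=cv2.imread('pics/s8.png');cv2.imwrite('pics/cs8.png',cv2.resize(np.hstack([a,b]),(800,300)))
"
```

```text
t: 10.87
ee_pos: [513.3, -9.8, 261.2]
orientation: [2.413, -1.53, 0.536]
ft_force: [0.8, -0.0, -0.4]
width: 87.6
t: 11.7
ee_pos: [507.7, -7.8, 336.2]
orientation: [2.417, -1.528, 0.517]
ft_force: [-0.0, 0.0, 0.3]
width: 87.8
t 11.7 ee [507.711  -7.783 336.2  ] box [-18.174  73.123 336.2  ] w 87.8 F(box) [0.006 0.022 0.3  ] q [ 0.204  0.095  1.88  -0.468  1.115  1.53 ]
tool axes in box cols
 [[ 0.005 -1.    -0.008]
 [-0.91  -0.001 -0.415]
 [ 0.415  0.009 -0.91 ]]
A(flap) inner tip [-18.448 109.729 310.725] outer [-18.513 122.013 305.127]
B(batt) inner tip [-18.03   29.881 347.116] outer [-17.966  17.596 352.715]
```

View pics/w8.png

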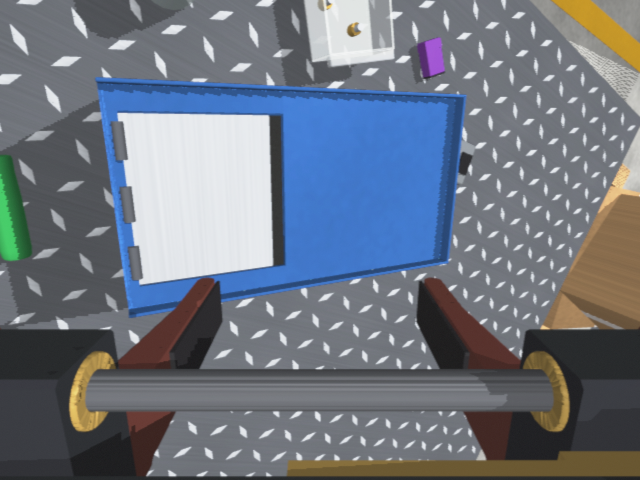

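View pics/cs8.png

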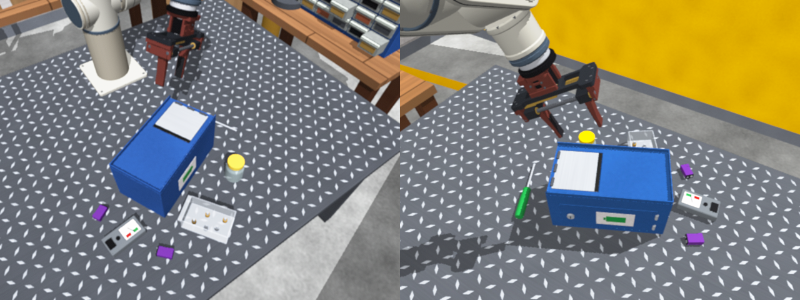

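The flap is shut flush (wrist view, lip at x ≈ 278 px), the pan is empty, the bystanders stand where they were, and the arm is clear. I'm handing in.

```bash
python3 -c "
from h import *
print(ctrl.close_job())"
```

```text
the job is handed in; nothing more can be done
None
```

The battery is in the box and the job is handed in; by my checks every step was met, but the system reports no verdict.

- **What I did:** I first pushed the battery about 40 mm along the pan with one finger while the flap was still shut, because the jaws don't reach from its starting place to the flap. It stopped about 30 mm short of the pan's edge. I then tilted the gripper about 25° so the other finger held the flap down at roughly 0.4 rad, growing to about 0.8 rad during the push. The first finger pushed the battery over the edge, and I lifted straight up so the flap closed.
- **Last checks:** Before I lifted, the wrist picture showed the battery inside, seen through the open flap. The pictures after lifting showed the pan empty, the flap flush and the four bystanders looking unmoved by eye. The wrist force read about 0.3 N with the arm clear at 11.7 s. The most I read during the job was about 6.5 N.
- **Not measured:** I estimated the flap angles from the fingertip position, and I did not see the battery after the flap shut.
- **Disagreements:** The box's corners in the scene and side pictures fitted its stated height only to about 3 pixels. The wrist picture matched the fitted position to within about 5 mm (2 mm at the pan's edge).

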